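# Load two drilled blanks on a spring mandrel and click on its end cap

### The arm

A 6-joint arm with a two-finger parallel gripper is mounted at the origin on the work surface. World frame = base frame: x ahead of the robot, y to its left, z up, the work surface at z = 0. Lengths are in m, angles in rad, forces in N, time in s.
With the tool pointing down it reaches from about 0.325 to 0.925 m from the base axis. Payload 3.1 kg.
Tool frame: the origin (TCP) lies on the centre line of the jaws, within the pads' length; the fingertips stand 19 mm ahead of it and the grasp point (between the pads) is the TCP (r.tip_reach is the z of the fingertips in the tool frame, in m); z points along the fingers, y is the line along which they close (so a half turn about z gives the same grasp; the last joint's range is limited). The gripper opens to 85 mm and grips with 20 to 120 N. Pads are 22 mm wide; open, the fingers measure 114 mm over their backs; the gripper's body (76 mm by 85 mm) begins 54 mm behind the grasp point. The pads swing forward as they close: fully open they stand 13 mm farther back than shut.
Start: joints at [1.068, 0.217, 1.613, -0, 1.311, -0.112], TCP at [0.238, 0.578, 0.25] pointing down, gripper open.
Joint ranges: [-2.75, 2.75], [-0.78, 2.1], [0.31, 2.55], [-1.13, 4.27], [0.13, 2.63], [-2.58, 2.58]. Speed limits (rad/s): [2.79, 2.79, 3.14, 3.14, 3.14, 3.14].

### API

Orientations are given as a 3x3 rotation matrix whose columns are the frame's x, y, z axes.
In Python, from rig import r gives the robot as it stands. The module is installed in compiled form; this text tells all that it offers.
- The arm moves only by the tool arm_command, never from a script. Its argument "rows" is a list that holds one entry, the list of rows, each a list of 5 numbers: the opening, from 0 (shut) to 1 (fully open), then the shift along the tool's x, y, z in mm, then the turn about the tool's z in rad. In form: [[[fingers, dx, dy, dz, twist], ...]]. A call has 1 to 8 rows; each row is the pose to reach, as a shift and turn from the pose commanded when the call began, along the tool's axes at that moment; what a row does not reach only later rows make up. A row lasts 1/8 s, in which the tool goes at most 62.5 mm and 10.7 degrees, less where a joint would pass 70% of its speed; a pose out of reach is approached as far as the arm can. A call with a gripper value outside its range is refused whole. The fingers move at their own pace and stop on an object; "newtons" is the grip in N (left out, the last holds). Time passes only in rows, so rows that repeat a pose let the fingers close. It gives the time, the measured TCP pose, the force, the opening and the grip force at its end, in the units of the state.
- r.get_obs(): the state, without advancing time (a new reading comes with each control period).
- r.grab_frame(name): name is "scene" or "top" or "wrist"; returns the picture (384x512x3 uint8, blue, green, red); there is no depth.
- r.get_calibration(name): a dict with "fx", "fy", "cx", "cy" (pixels), "k1" (the pictures are not rectified: a ray, as slopes to the right and down, at radius r is drawn at 1 + k1 r^2 times it, then the intrinsics apply), "rvec" (rotation vector, rad) and "tvec" (3), from world to camera coordinates, as OpenCV has them; the wrist camera has in their place "tool_from_camera" (4x4, takes a point from camera to tool coordinates, whose origin is the TCP and whose axes are the flange's). Camera axes: x right, y down, z forward; pixel columns grow to the right and rows downward; lengths in m; the calibration is good to about 2 mm. A picture is of the moment at which its call begins: read the wrist's pose just before it. get_calibration takes no time and is no camera call.
- r.hand_in(): hands the job in; it is judged then, once.
The state is a dict: "time": time; "joints": joint angles; "joint_velocities": joint speeds; "joint_efforts": joint torques, N m; "position": TCP position; "tool_rot": TCP orientation; "wrist_force": force on the tool from outside, world axes, zero at the start; "moment": the same for the moment, N m; "width": opening from 0.0 (shut) to 1.0 (fully open); "gripper_force": force on a finger pad.
Only numpy, scipy, OpenCV 4.12 (cv2) and the standard library are available. Lean on these libraries where they do the work, as an engineer would, in place of code of your own. Each camera call takes 0.05 s, during which the arm holds its last target. There are 200 camera calls.

### The job

Load the mandrel in the chuck stand for the lathe: slide the dark walnut blank on first, up to the spring backing plate, then the pale maple blank up against it. Then push the aluminium end cap on, open end first and gently by feel, until it clicks home over the spring balls and holds the blanks squeezed tight; leave the red padauk blank and everything else on the bench where they are, and never force a part.

Things in the scene. Friction and masses are not known exactly. Their poses are not given: they have to be found in the camera images.
- stand: Fixed chuck stand: steel foot, grey post and elbow, 94 mm four-jaw chuck holding a level mandrel. Origin on the bench under the mandrel, z up; mandrel axis at x = 0, z = 140 mm along own y, free end to -y: parts slide on towards +y. In mm along y: post 245, chuck 187 to 139, jaws 139 to 115, spring backing plate (38 across) 65 to 59, then 16 mm mandrel, shoulder, 10 mm nose.
- rod (a point): Point on the mandrel's axis over the stand's origin; axes as the stand's. How far the mandrel sticks out differs: its shoulder (13 mm, chamfered over 3 mm to the full 16) lies anywhere from y = -13 to -48 mm in the stand's frame, not measured: see or feel it.
- reach (a point): Point on the mandrel's axis at y = -74 mm in the stand's frame, axes as the stand's: the farthest the nose's end can lie (it lies here or up to 35 mm nearer the chuck). The nose is 26 mm long from the shoulder, its last 5 mm tapered to 5 mm across. 5.5 mm out from the shoulder two greased spring balls stand out left and right to 15 mm across; blanks pass over them freely.
- plate (a joint): The spring backing plate behind the blanks, in m: 0 at rest with its face at y = 59 mm, grows as it is pushed towards the chuck (+y of the stand), 0.044 at its hard stop. Spring: 1.5 N at rest plus 0.08 N per mm.
- walnut: Dark brown walnut blank, 40 x 40 mm in section, 30 mm long (y), some 30 g, lying on a flat side. A 17.5 mm bore runs right through along its own y axis, level; origin at the block's middle, 20 mm above its underside. Both ends alike. On the mandrel, up to the resting plate, its origin lies at y = +44 mm in the stand's frame; spring movement of some mm is no matter.
- maple: Pale maple blank, 40 x 40 mm in section, 80 mm long (y), some 80 g, bored and lying as the walnut one; origin at its middle, 20 mm above its underside. On the mandrel against the walnut, its origin lies at y = -11 mm in the stand's frame with the plate at rest.
- cap: End cap: eight-sided aluminium knob, 36 mm over the flats, 33 mm long (y), some 75 g, lying on a flat. Origin at its middle, 18 mm above its underside. Closed end with a red disc at own -y, open end at own +y. Mouth: a lip 4.5 mm long, chamfered from 15.6 to 12 mm bore over its first 3 mm; behind it the bore is 16 mm wide, 28 mm deep in all.
- mouth (a point): Middle of the cap's open face, 16.5 mm along +y from its origin, axes as the cap's. Its lip rides over the balls (some 6 to 12 N in all with the plate's spring), then they snap out behind it and pull it in: the push falls to nothing. Home, its face is level with the shoulder, plate held in 4 to 39 mm as the mandrel sticks out; 2 mm on, the shoulder stops it dead, and over 20 N there is forcing it.
- padauk: Red padauk blank, 40 x 40 x 46 mm, drilled likewise; it belongs to another job and stays where it is. Origin at its middle.
- bush: Brass spacer bush lying flat on the bench, 32 mm across and 14 mm high, not needed. Origin under its middle.
- wax: Yellow tin of wax, 76 mm across and 45 mm high, not needed. Origin under its middle.
Things that resemble listed ones, but are neither listed nor needed, are in the scene too. What is shaped like the walnut but blue, green or pink is not meant.

How it is judged:
On the way, in this order (a step that is already met when the one before it is completed fails the run):
1. the walnut blank is threaded well onto the mandrel (its middle at most 39 mm short of its place against the plate) (x of walnut in the frame of stand between -0.004 and 0.004 m and z of walnut in the frame of stand between 0.136 and 0.144 m and y of walnut in the frame of stand between 0.005 and 0.085 m and angle between the y axis of walnut and the y axis of stand, either way round below 0.1 rad), for 0.1 s.
2. the maple blank is threaded onto the mandrel outside the walnut one (its middle at most 29 mm short of its place) (all of step 1 and x of maple in the frame of stand between -0.004 and 0.004 m and z of maple in the frame of stand between 0.136 and 0.144 m and y of maple in the frame of stand between -0.04 and 0.03 m and angle between the y axis of maple and the y axis of stand, either way round below 0.1 rad), for 0.1 s.
At the end, for the whole second after the job is handed in: Walnut, maple and cap sit on the mandrel in that order from the chuck, each within 4 mm and 0.1 rad of its axis, end to end with gaps of at most 2 mm, at rest, and the cap's balls hold the backing plate pushed in by more than 1.5 mm with nobody touching (x of walnut in the frame of stand between -0.004 and 0.004 m and z of walnut in the frame of stand between 0.136 and 0.144 m and y of walnut in the frame of stand between 0.041 and 0.085 m and angle between the y axis of each of walnut, maple, cap and the y axis of stand, either way round below 0.1 rad and x of maple in the frame of stand between -0.004 and 0.004 m and z of maple in the frame of stand between 0.136 and 0.144 m and y of maple in the frame of stand between -0.014 and 0.03 m and x of cap in the frame of stand between -0.004 and 0.004 m and z of cap in the frame of stand between 0.136 and 0.144 m and y of cap in the frame of stand between -0.07 and -0.024 m and linear speed of each of walnut, maple, cap below 0.02 m/s and distance between walnut and maple below 0.057 m and distance between maple and cap below 0.0585 m and value of joint plate above 0.0015 m).
It fails at once if the walnut was forced: more than 30 N between it and the mandrel, its backing plate or the stand (contact force between walnut and stand above 30 N).
It fails at once if the maple was forced: more than 30 N between it and the mandrel, its backing plate or the stand (contact force between maple and stand above 30 N).
It fails at once if the cap was forced: more than 20 N between it and the mandrel, its backing plate or the stand (contact force between cap and stand above 20 N).
It fails at once if the red padauk blank was shifted by more than 20 mm (distance of padauk from where it was at the start of the episode above 0.02 m).
It fails at once if the brass bush or the wax tin was shifted by more than 30 mm (distance of any of bush, wax from where it was at the start of the episode above 0.03 m).
It also fails if it takes over 72 s, if anything falls off the work surface, if the arm or the gripper's body presses on something with over 40 N, if the wrist force passes 120 N, or if a joint passes its speed limit or range.

## Working session

There is one attempt and no reset: what is moved stays moved. The work goes in short steps, Python scripts to look and compute and a tool call to move; the robot and the scene stay as the last step left them, time stands still between calls to the robot, and variables do not carry over. Pictures are saved under pics/ and viewed, at most 10 in all, crops included, and the job is handed in when it is done.

Besides the shell and the picture viewer there is one more tool, called after ">>>" by a JSON object that holds its "fn" and its "kwargs". arm_command: Moves the arm, as the interface text tells. Its arguments: {"type":"object","properties":{"rows":{"type":"array"},"newtons":{"type":"number"}},"required":["rows"]}

```bash
mkdir -p pics; cat > h.py <<'E'
import numpy as np, cv2
from rig import r
def ray(name,uv,obs=None):
    c=r.get_calibration(name); K=np.array([[c['fx'],0,c['cx']],[0,c['fy'],c['cy']],[0,0,1.]])
    uv=np.asarray(uv,float).reshape(-1,2)
    p=(uv-[c['cx'],c['cy']])/[c['fx'],c['fy']]
    q=p.copy()
    for _ in range(20): q=p/(1+c['k1']*(q**2).sum(1,keepdims=True))
    d=np.c_[q,np.ones(len(q))]
    if name=='wrist':
        o=obs or r.get_obs(); T=np.eye(4);T[:3,:3]=np.array(o['tool_rot']);T[:3,3]=o['position']
        M=T@np.array(c['tool_from_camera']); return M[:3,3],d@M[:3,:3].T
    R=cv2.Rodrigues(np.array(c['rvec'],float))[0]; t=np.array(c['tvec'],float).ravel()
    return -R.T@t,d@R
def onz(name,uv,z,obs=None):
    o,d=ray(name,uv,obs); return o+d*((z-o[2])/d[:,2:3])
E
python3 - <<'E'
from h import *
for n in ['scene','top']:
    im=r.grab_frame(n); np.save(f'pics/{n}0.npy',im)
    cv2.imwrite(f'pics/{n}0.png',cv2.resize(im,(800,600),interpolation=cv2.INTER_CUBIC))
    o,d=ray(n,[[256,192]]); print(n,o,d,r.get_calibration(n))
print(r.get_calibration('wrist')); print(r.get_obs())
E
```

```text
scene [ 1.08092019 -0.15068081  0.97708356] [[-0.48629377  0.11970465 -0.86572558]] {'fx': 365.9058425218763, 'fy': 365.9058425218763, 'cx': 250.30703728118985, 'cy': 189.42424596056082, 'k1': 0.030685382934230673, 'rvec': array([ 2.07922813,  1.70668009, -0.4562201 ]), 'tvec': array([-0.07187639, -0.44484928,  1.3938179 ])}
top [ 0.46303528 -0.05543104  1.11780337] [[ 0.11897051 -0.01859981 -0.99295068]] {'fx': 441.0209994760312, 'fy': 441.0209994760312, 'cx': 254.671848461212, 'cy': 201.27124254251584, 'k1': 0.013647982742212407, 'rvec': array([ 2.18929898, -2.168188  ,  0.12474816]), 'tvec': array([-0.0782583 ,  0.56960193,  1.06601497])}
{'fx': 274.9929769377211, 'fy': 274.9929769377211, 'cx': 252.523215092305, 'cy': 191.743516589315, 'k1': -0.0361283169287021, 'tool_from_camera': array([[-1.76214667e-03, -9.50258649e-01, -3.11456891e-01,
         8.07535205e-02],
       [ 9.99998440e-01, -1.63758111e-03, -6.61466530e-04,
        -1.51650732e-03],
       [ 1.18528369e-04, -3.11457571e-01,  9.50260053e-01,
        -1.23668333e-01],
       [ 0.00000000e+00,  0.00000000e+00,  0.0000
[... 151 characters left out ...]
9321e+00, -1.12241472e-01]), 'joint_velocities': array([-0.00093935, -0.00412958, -0.00050369, -0.00023003, -0.00034836,
       -0.00014307]), 'joint_efforts': array([-1.07310156e-03, -3.98074079e+01, -3.04971421e+01, -1.64422954e-04,
        4.17778982e-03,  9.24139783e-06]), 'position': array([0.23772863, 0.57727286, 0.24909375]), 'tool_rot': array([[-9.24622307e-01,  3.80883892e-01, -1.02502413e-03],
       [ 3.80885206e-01,  9.24620372e-01, -1.90439914e-03],
       [ 2.22403232e-04, -2.15126645e-03, -9.99997661e-01]]), 'wrist_force': array([-0.16292885, -0.93344426,  0.26000116]), 'moment': array([-0.04785169, -0.00844732,  0.01363561]), 'gripper_force': 0.0, 'width': 1.0008128934258076}
```

View pics/scene0.png

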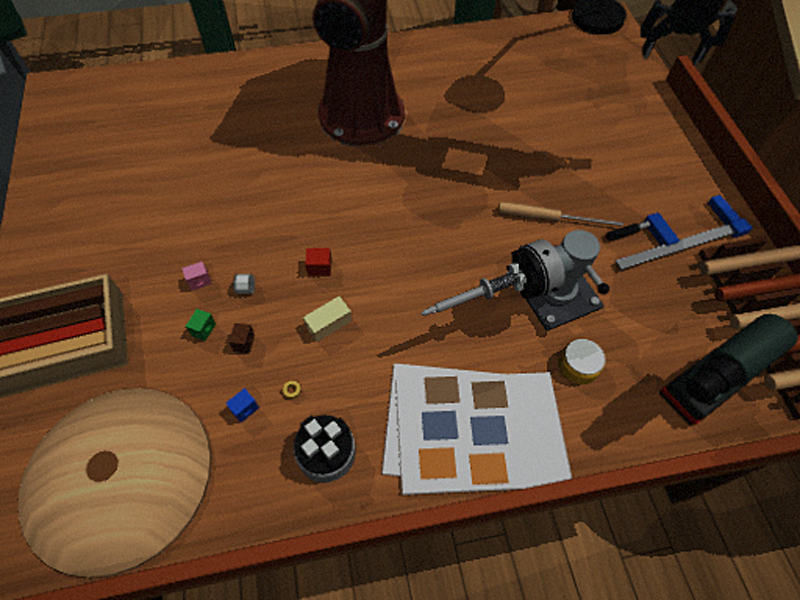

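View pics/top0.png

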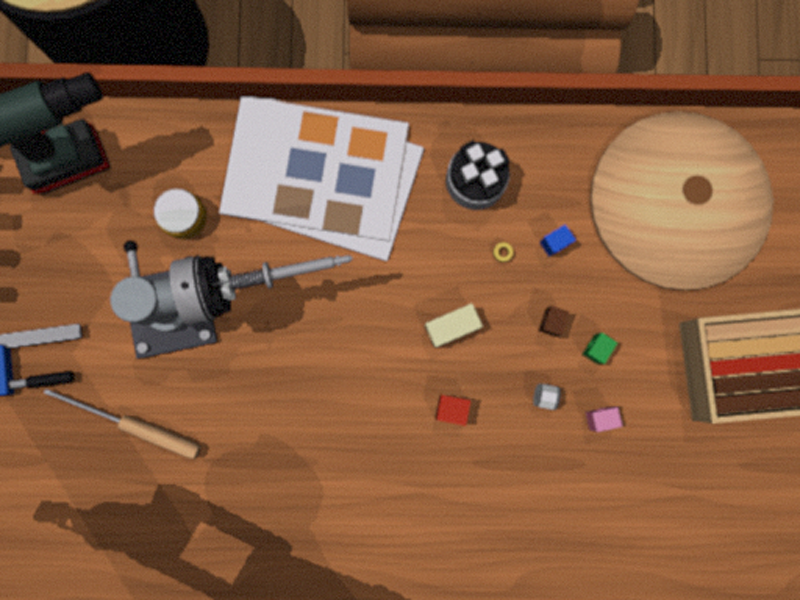

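The scene view (800x600) shows the dark walnut blank at (241,337) and the pale maple blank at (328,318). The aluminium cap is at (243,284), red padauk at (318,262), the bush at (291,389), the wax at (583,361) and the mandrel nose tip at about (427,312).

The top view shows walnut (556,321), maple (454,325), cap (547,396), padauk (455,410) and mandrel tip (350,260).

Things that could be mistaken for the ones I want (top view):
- **Walnut:** green (601,348), pink (605,418), blue (559,240), padauk (455,410) and the dark strips in the box (760,375). I choose dark brown (556,321).
- **Maple:** the box strips (760,345).
- **Cap:** the bush (503,252) and the white cubes on the black chuck (480,165).

```bash
python3 - <<'E'
from h import *
s=512/800
P={'walnut':(556,321,.02),'maple':(454,325,.02),'cap':(547,396,.018),'padauk':(455,410,.02),'bush':(503,252,.014),'wax':(180,212,.045),
 'nosetip':(350,260,.14),'mandrel_mid':(290,271,.14),'plate':(266,274,.14),'jaws':(230,281,.14)}
for k,(u,v,z) in P.items(): print(k,onz('top',[[u*s,v*s]],z).round(4))
S={'walnut':(241,337,.02),'maple':(328,318,.02),'cap':(243,284,.018),'nosetip':(425,313,.14),'plate':(488,289,.14)}
for k,(u,v,z) in S.items(): print('scene',k,onz('scene',[[u*s,v*s]],z).round(4))
im=np.load('pics/top0.npy')
crop=np.hstack([cv2.resize(im[175:280,260:400],(533,400),interpolation=cv2.INTER_CUBIC)])
cv2.imwrite('pics/crop0.png',crop)
E
```

```text
walnut [[ 0.5633 -0.3266  0.02  ]]
maple [[ 0.5552 -0.1628  0.02  ]]
cap [[ 0.4437 -0.3111  0.018 ]]
padauk [[ 0.4204 -0.1645  0.02  ]]
bush [[ 0.6758 -0.2431  0.014 ]]
wax [[0.7275 0.2726 0.045 ]]
nosetip [[ 0.6372 -0.0015  0.14  ]]
mandrel_mid [[0.6202 0.084  0.14  ]]
plate [[0.6155 0.1181 0.14  ]]
jaws [[0.6048 0.1689 0.14  ]]
scene walnut [[ 0.564  -0.3241  0.02  ]]
scene maple [[ 0.5556 -0.1604  0.02  ]]
scene cap [[ 0.4473 -0.3129  0.018 ]]
scene nosetip [[0.6433 0.0009 0.14  ]]
scene plate [[0.6185 0.1173 0.14  ]]
```

View pics/crop0.png

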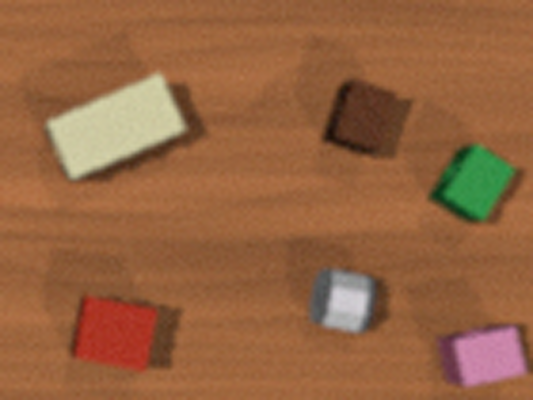

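The close crop confirms dark walnut at crop (365,117), maple (117,127) and the grey cap (345,300) with its red end not visible. First I'll take a wrist look over the mandrel.

>>> {"fn": "arm_command", "kwargs": {"rows": [[[1,-50,-30,-40,0.15],[1,-100,-60,-40,0.3],[1,-150,-90,-40,0.45],[1,-200,-120,-40,0.6],[1,-250,-150,-40,0.75],[1,-300,-180,-40,0.9],[1,-350,-212,-30,0.99],[1,-400,-242,-20,0.99]]], "newtons": 50}}

```text
time: 1.1
position: [0.5164, 0.2, 0.2698]
tool_rot: [[-0.188, 0.982, -0.0], [0.982, 0.188, 0.0], [0.0, -0.0, -1.0]]
wrist_force: [1.1, 0.0, 0.0]
width: 0.996
gripper_force: 0.0
```

>>> {"fn": "arm_command", "kwargs": {"rows": [[[1,-58,28,7,0],[1,-116,55,14,0],[1,-174,83,20,0],[1,-174,83,20,0],[1,-174,83,20,0]]]}}

```text
time: 1.72
position: [0.6296, 0.0464, 0.2494]
tool_rot: [[-0.188, 0.982, -0.002], [0.982, 0.188, 0.001], [0.001, -0.002, -1.0]]
wrist_force: [-0.2, 0.1, -0.8]
width: 0.996
gripper_force: 0.0
```

```bash
python3 - <<'E'
from h import *
o=r.get_obs(); im=r.grab_frame('wrist'); np.save('pics/w1.npy',im); import pickle; pickle.dump(o,open('pics/w1.pkl','wb'))
cv2.imwrite('pics/w1.png',cv2.resize(im,(800,600),interpolation=cv2.INTER_CUBIC)); print(o['position'],o['joint_velocities'].round(3))
E
```

```text
[0.62962251 0.04638976 0.24939228] [ 0.034 -0.024  0.013  0.003  0.003  0.002]
```

View pics/w1.png

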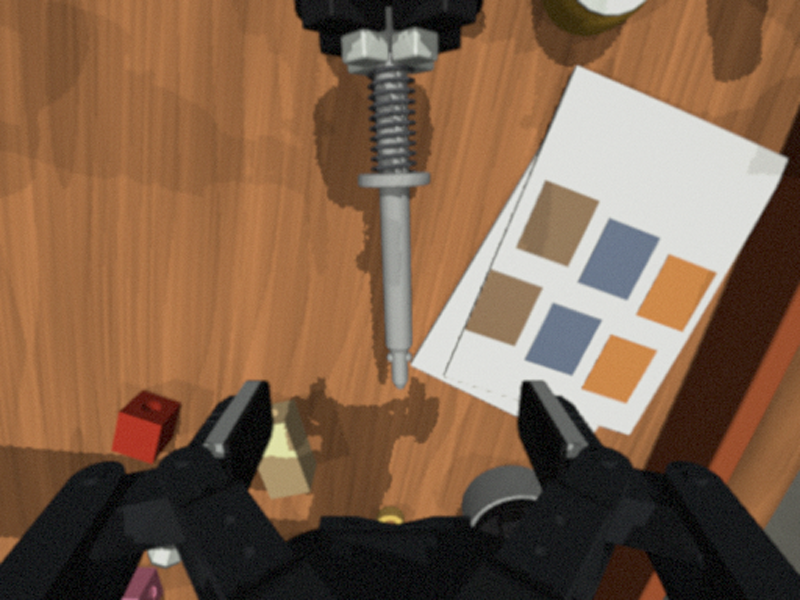

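The wrist view shows the mandrel from the plate (396,180) to the nose tip (401,387). The shoulder is at about (400,348), with the balls near (400,357). I'll fit the axis line.

```bash
python3 - <<'E'
from h import *
import pickle
im=np.load('pics/w1.npy'); o=pickle.load(open('pics/w1.pkl','rb'))
hsv=cv2.cvtColor(im,cv2.COLOR_BGR2HSV); m=(hsv[...,1]<60).astype(np.uint8)
L=[];
for v in range(108,252):
    x=np.where(m[v,220:263])[0]
    if len(x): 
        L.append((v,220+x.min(),220+x.max(),(220+x.min()+220+x.max())/2))
L=np.array(L)
for a in L[::3]: print(a.astype(float).tolist(),end=' ')
sel=L[(L[:,0]>126)&(L[:,0]<218)]
P=onz('wrist',sel[:,[3,0]],.14,o)[:,:2]
c=P.mean(0); u,s,vt=np.linalg.svd(P-c); d=vt[0]*np.sign(vt[0][1]); print('\nc',c,'d',d,'yaw',np.degrees(np.arctan2(d[1],d[0])),'resid',s[1]/len(P)**.5)
for n,v in [('plate',119),('shoulder',222.5),('tip',247)]:
    p=onz('wrist',[[256,v]],.14,o)[0,:2]; print(n,(p-c)@d)
E
```

```text
[108.0, 238.0, 261.0, 249.5] [111.0, 231.0, 262.0, 246.5] [114.0, 229.0, 262.0, 245.5] [117.0, 229.0, 262.0, 245.5] [120.0, 242.0, 261.0, 251.5] [123.0, 243.0, 261.0, 252.0] [126.0, 243.0, 261.0, 252.0] [129.0, 243.0, 261.0, 252.0] [132.0, 243.0, 261.0, 252.0] [135.0, 244.0, 261.0, 252.5] [138.0, 244.0, 261.0, 252.5] [141.0, 244.0, 261.0, 252.5] [144.0, 244.0, 261.0, 252.5] [147.0, 244.0, 261.0, 252.5] [150.0, 244.0, 261.0, 252.5] [153.0, 244.0, 261.0, 252.5] [156.0, 244.0, 261.0, 252.5] [159.0, 244.0, 262.0, 253.0] [162.0, 245.0, 262.0, 253.5] [165.0, 245.0, 262.0, 253.5] [168.0, 245.0, 262.0, 253.5] [171.0, 245.0, 262.0, 253.5] [174.0, 245.0, 262.0, 253.5] [177.0, 245.0, 262.0, 253.5] [180.0, 245.0, 262.0, 253.5] [183.0, 245.0, 262.0, 253.5] [186.0, 246.0, 262.0, 254.0] [189.0, 246.0, 262.0, 254.0] [192.0, 246.0, 262.0, 254.0] [195.0, 246.0, 262.0, 254.0] [198.0, 246.0, 262.0, 254.0] [201.0, 246.0, 262.0, 254.0] [204.0, 246.0, 262.0, 254.0] [207.0, 246.0, 262.0, 254.0] [210.0, 246.0, 262.0, 254.0] [213.0, 247.0, 262.0, 254.5] [216.0, 247.0, 262.0, 254.5] [219.0, 247.0, 262.0, 254.5] [222.0, 248.0, 261.0, 254.5] [225.0, 249.0, 261.0, 255.0] [228.0, 247.0, 262.0, 254.5] [231.0, 250.0, 260.0, 255.0] [234.0, 251.0, 260.0, 255.5] [237.0, 251.0, 260.0, 255.5] [240.0, 251.0, 260.0, 255.5] [243.0, 251.0, 260.0, 255.5] [246.0, 253.0, 258.0, 255.5] 
c [0.62473389 0.06604578] d [-0.2132127   0.97700581] yaw 102.31069123376643 resid 0.00017263611924593956
plate 0.045499588519814116
shoulder -0.04742675451626518
tip -0.07303560055888599
```

>>> {"fn": "arm_command", "kwargs": {"rows": [[[1,-55,-20,0,0],[1,-112,-45,20,0],[1,-168,-68,40,0],[1,-225,-90,60,0],[1,-280,-115,80,0],[1,-313,-135,100,0],[1,-313,-135,100,0],[1,-313,-135,100,0]]]}}

```text
time: 2.78
position: [0.5571, -0.2846, 0.1508]
tool_rot: [[-0.19, 0.982, 0.001], [0.982, 0.19, 0.001], [0.001, 0.001, -1.0]]
wrist_force: [0.4, 0.3, 0.2]
width: 0.999
gripper_force: 0.0
```

```bash
python3 - <<'E'
from h import *
o=r.get_obs(); im=r.grab_frame('wrist'); np.save('pics/w2.npy',im); import pickle; pickle.dump(o,open('pics/w2.pkl','wb'))
cv2.imwrite('pics/w2.png',cv2.resize(im,(800,600),interpolation=cv2.INTER_CUBIC)); print(o['position'],o['joint_velocities'].round(3))
E
```

```text
[ 0.55709163 -0.28456168  0.15078984] [ 0.018 -0.007 -0.015 -0.003 -0.003 -0.002]
```

View pics/w2.png

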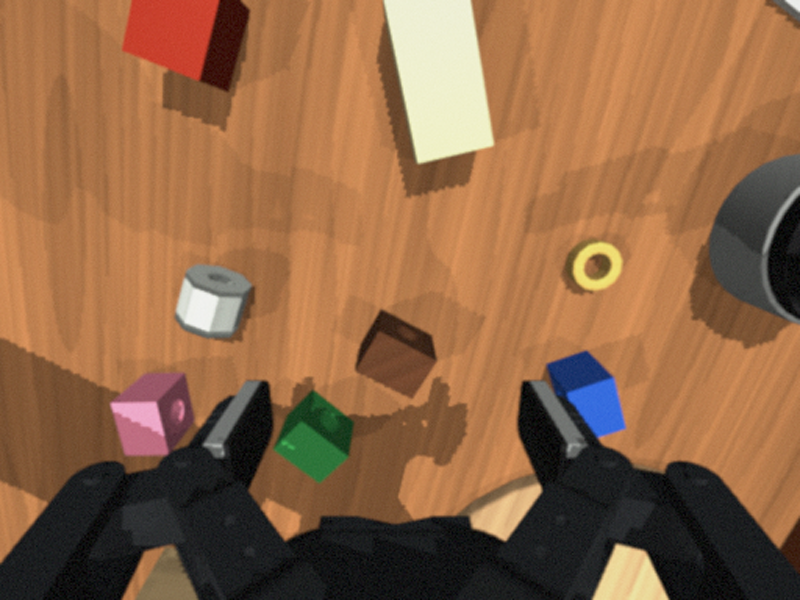

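The wrist view shows walnut at (397,362) with its bore on the upper side, cap (214,302) with its open face up, maple (440,75), green (315,437), pink (152,413), blue (587,393), padauk (190,40) and bush (597,266). Next is one enlarged crop of walnut, cap and maple end.

```bash
python3 - <<'E'
from h import *
im=np.load('pics/w2.npy')
a=im[192:262,220:290]; b=im[160:230,103:173]
z=lambda q: cv2.resize(q,(399,399),interpolation=cv2.INTER_CUBIC)
o=cv2.convertScaleAbs(np.hstack([z(a),z(b)]),alpha=1.5)
cv2.imwrite('pics/w2c.png',o)
E
```

```text
(no output)
```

View pics/w2c.png

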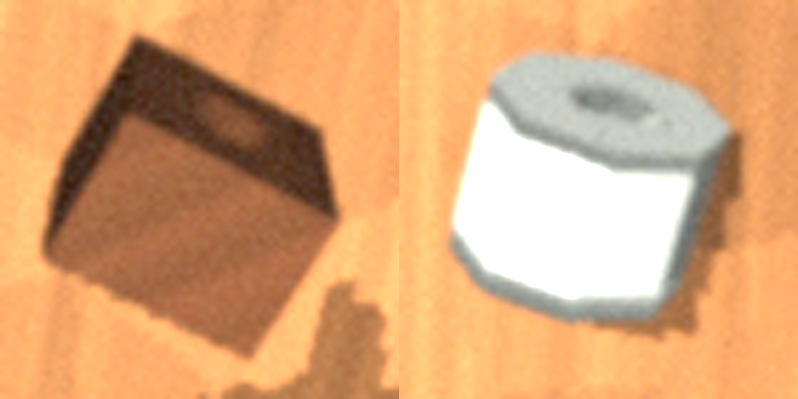

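The crop shows walnut top-face corners A(128,118), B(338,217), C(250,357), D(45,250), with the bore in the AB side. The cap's open face is at the top, with its upper flat's front edge (520,135)-(615,165) and rear edge about (480,268)-(572,297).

```bash
cat >> h.py <<'E'
def ang(d): return float(np.degrees(np.arctan2(d[1],d[0])))
E
python3 - <<'E'
from h import *
import pickle
im=np.load('pics/w2.npy'); o=pickle.load(open('pics/w2.pkl','rb'))
k=70/399
W=np.array([[128,118],[338,217],[250,357],[45,250]])*k+[219.6,191.6]
p=onz('wrist',W,.04,o)[:,:2]; print('W',p.mean(0),[np.linalg.norm(p[i]-p[i-1]).round(4) for i in range(4)],ang((p[0]+p[1]-p[2]-p[3])),ang(p[1]-p[0])+90)
C=(np.array([[520,135],[615,165],[572,297],[480,268]])-[399,0])*k+[102.6,159.6]
p=onz('wrist',C,.036,o)[:,:2]; print('C',p.mean(0),[np.linalg.norm(p[i]-p[i-1]).round(4) for i in range(4)],ang((p[0]+p[1]-p[2]-p[3])),ang(p[1]-p[0])+90, 'front',(p[0]+p[1])/2)
# maple in top image: top face bright pale
def mask(im): 
    h=cv2.cvtColor(im,cv2.COLOR_BGR2HSV); return ((h[...,1]<90)&(h[...,2]>150)).astype(np.uint8)
t=np.load('pics/top0.npy'); m=mask(t); m2=np.zeros_like(m); m2[185:232,265:318]=m[185:232,265:318]
c=max(cv2.findContours(m2,0,2)[0],key=cv2.contourArea); b=cv2.boxPoints(cv2.minAreaRect(c)); p=onz('top',b,.04)[:,:2]; print('Mtop',cv2.minAreaRect(c),p.mean(0),[np.linalg.norm(p[i]-p[i-1]).round(4) for i in range(4)],ang(p[1]-p[0]),ang(p[2]-p[1]))
Mw=np.array([[418,163],[493,146],[472,0],[384,0]])*.64
p=onz('wrist',Mw,.04,o)[:,:2]; a=ang(p[2]-p[1]),ang(p[3]-p[0]); A=np.radians(np.mean(a)); print('Mw',p,a,(p[0]+p[1])/2+.04*np.array([np.cos(A),np.sin(A)]))
E
```

```text
W [ 0.56339072 -0.32299278] [np.float64(0.0276), np.float64(0.0387), np.float64(0.0299), np.float64(0.0399)] 71.38277952219278 73.73597461524881
C [ 0.44362754 -0.31123554] [np.float64(0.0249), np.float64(0.0156), np.float64(0.025), np.float64(0.0155)] 77.01101165748996 82.01454336998185 front [ 0.44643143 -0.29907992]
Mtop ((289.8793029785156, 207.5517120361328), (16.938533782958984, 33.22053146362305), 66.80140686035156) [ 0.55468714 -0.15921537] [np.float64(0.0415), np.float64(0.0821), np.float64(0.0417), np.float64(0.0819)] -66.19264611975134 -156.890701721655
Mw [[ 0.55298398 -0.20661244]
 [ 0.58935406 -0.19091212]
 [ 0.56301554 -0.12857638]
 [ 0.52199277 -0.13660632]] (112.90535829638569, 113.87862626231298) [ 0.55528823 -0.16204987]
```

>>> {"fn": "arm_command", "kwargs": {"rows": [[[1,-20,0,20,0.17],[1,-39,-1,50,0.34],[1,-39,-1,80,0.5],[1,-39,-1,105,0.5],[1,-39,-1,125,0.5],[1,-39,-1,125,0.5],[0.3,-39,-1,125,0.5],[0.3,-39,-1,125,0.5]]], "newtons": 40}}

```text
time: 3.82
position: [0.5642, -0.3254, 0.027]
tool_rot: [[0.305, 0.952, 0.002], [0.952, -0.305, -0.002], [-0.001, 0.003, -1.0]]
wrist_force: [-0.3, 0.3, 0.3]
width: 0.601
gripper_force: 0.0
```

>>> {"fn": "arm_command", "kwargs": {"rows": [[[0.2,0,0,0,0],[0.2,0,0,0,0],[0.2,0,0,0,0],[0.2,0,0,0,0]]]}}

```text
time: 4.32
position: [0.5641, -0.3257, 0.0269]
tool_rot: [[0.305, 0.952, 0.002], [0.952, -0.305, -0.002], [-0.001, 0.003, -1.0]]
wrist_force: [0.2, 0.1, 5.1]
width: 0.463
gripper_force: 42.0
```

>>> {"fn": "arm_command", "kwargs": {"rows": [[[0.2,0,0,-40,0],[0.2,20,0,-90,-0.1],[0.2,70,-1,-120,-0.25],[0.2,130,-2,-120,-0.42],[0.2,185,-3,-120,-0.525],[0.2,240,-4,-120,-0.525],[0.2,280,-4,-120,-0.525],[0.2,291,-4,-120,-0.525]]]}}

```text
time: 5.32
position: [0.6478, -0.0439, 0.1446]
tool_rot: [[-0.216, 0.976, -0.001], [0.976, 0.216, 0.0], [0.001, -0.001, -1.0]]
wrist_force: [-0.3, 0.1, -0.4]
width: 0.462
gripper_force: 41.4
```

>>> {"fn": "arm_command", "kwargs": {"rows": [[[0.2,0,0,0,0],[0.2,0,0,0,0]]]}}

```text
time: 5.58
position: [0.6475, -0.0479, 0.145]
tool_rot: [[-0.212, 0.977, -0.001], [0.977, 0.212, -0.001], [-0.0, -0.001, -1.0]]
wrist_force: [0.4, -1.1, -0.3]
width: 0.461
gripper_force: 41.4
```

```bash
cat >> h.py <<'E'
C0=np.array([0.6276,0.0528]); D0=np.array([-.2132,.9770]); N0=np.array([D0[1],-D0[0]])
def st():
    "TCP in stand frame: y, x(lateral), z (mm), yaw error deg, force along/lateral/up, and needed tool shift to lateral 0"
    o=r.get_obs(); p=np.array(o['position']); q=p[:2]-C0; f=np.array(o['wrist_force']); R=np.array(o['tool_rot'])
    print('t %.2f y %.1f lat %.1f z %.1f yawerr %.2f F %.1f %.1f %.1f w %.3f'%(o['time'],q@D0*1e3,q@N0*1e3,p[2]*1e3,ang(R[:2,0])-ang(D0),f[:2]@D0,f[:2]@N0,f[2],o['width'])); return o
E
python3 - <<'E'
from h import *
o=st(); im=r.grab_frame('wrist'); np.save('pics/w3.npy',im)
a=im[60:384,130:380]; cv2.imwrite('pics/w3.png',cv2.resize(a,(450,583),interpolation=cv2.INTER_CUBIC))
E
```

```text
t 5.58 y -102.6 lat -2.1 z 145.0 yawerr -0.07 F -1.2 0.1 -0.3 w 0.461
```

View pics/w3.png

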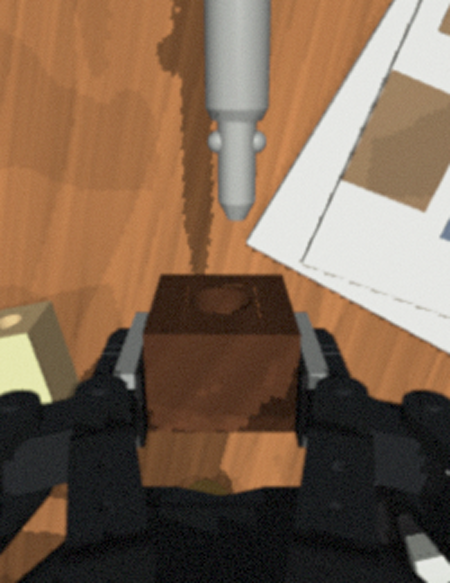

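The crop shows walnut held square with its front top edge at (147,333)-(298,333) and the bore facing the mandrel at (222,298). The mandrel shoulder is at (238,112) and the tip at (236,215), so the block sits slightly left of the axis. I'll compute the offset.

```bash
python3 - <<'E'
from h import *
o=st(); im=np.load('pics/w3.npy')
h=cv2.cvtColor(im,cv2.COLOR_BGR2HSV); g=h[...,1]<60
pts=[]
for v in list(range(64,118,3))+list(range(152,172,3)):
    x=np.where(g[v,230:290])[0]; pts.append((230+(x.min()+x.max())/2,v))
p=onz('wrist',pts,.14,o)
R=np.array(o['tool_rot']); q=(p-o['position'])@R*1e3
for a,b in zip(pts,q): print(a,b.round(1)[:2],end='; ')
e=np.array([[147,333],[298,333]])/1.8+[130,60]; z=o['position'][2]-.0069+.020
b=(onz('wrist',e,z,o)-o['position'])@R*1e3; print('\nblock edge tool',b.round(1))
y=onz('wrist',[[261,60+112/1.8],[261,60+219/1.8]],.14,o); print('shoulder,tip stand y',((y[:,:2]-C0)@D0*1e3).round(1))
E
```

```text
t 5.62 y -102.8 lat -2.0 z 145.1 yawerr -0.09 F 0.4 0.3 0.4 w 0.460
(np.float64(261.5), 64) [94.8  2.4]; (np.float64(261.5), 67) [93.6  2.4]; (np.float64(261.5), 70) [92.4  2.4]; (np.float64(261.5), 73) [91.2  2.4]; (np.float64(261.5), 76) [90.   2.4]; (np.float64(261.5), 79) [88.8  2.5]; (np.float64(261.5), 82) [87.5  2.5]; (np.float64(261.5), 85) [86.3  2.5]; (np.float64(261.5), 88) [85.1  2.5]; (np.float64(261.0), 91) [83.8  2.3]; (np.float64(261.0), 94) [82.5  2.3]; (np.float64(261.0), 97) [81.3  2.3]; (np.float64(261.0), 100) [80.   2.3]; (np.float64(261.0), 103) [78.7  2.3]; (np.float64(261.0), 106) [77.4  2.3]; (np.float64(261.0), 109) [76.1  2.3]; (np.float64(261.0), 112) [74.8  2.3]; (np.float64(261.0), 115) [73.5  2.3]; (np.float64(261.0), 152) [56.7  2.5]; (np.float64(261.0), 155) [55.2  2.5]; (np.float64(270.0), 158) [53.8  6.8]; (np.float64(270.5), 161) [52.4  7. ]; (np.float64(270.0), 164) [50.9  6.8]; (np.float64(270.5), 167) [49.4  7.1]; (np.float64(270.5), 170) [48.   7.1]; 
block edge tool [[ 17.6 -20.1 -13.1]
 [ 17.5  17.9 -13.1]]
shoulder,tip stand y [-32.4 -60.6]
```

>>> {"fn": "arm_command", "kwargs": {"rows": [[[0.2,0,1.5,-1,0],[0.2,0,3.3,-1.8,0],[0.2,10,3.3,-1.8,0],[0.2,20,3.3,-1.8,0],[0.2,30,3.3,-1.8,0],[0.2,40,3.3,-1.8,0],[0.2,45,3.3,-1.8,0],[0.2,45,3.3,-1.8,0]]]}}

```text
time: 6.62
position: [0.6415, -0.0012, 0.1471]
tool_rot: [[-0.214, 0.977, -0.0], [0.977, 0.214, -0.0], [-0.0, -0.0, -1.0]]
wrist_force: [0.2, 0.4, -0.3]
width: 0.463
gripper_force: 41.4
```

```bash
python3 -c "
from h import *
st()"
```

```text
t 6.62 y -55.8 lat 2.1 z 147.1 yawerr 0.06 F 0.3 0.3 -0.3 w 0.463
```

>>> {"fn": "arm_command", "kwargs": {"rows": [[[0.2,2,0,0,0],[0.2,4,0,0,0],[0.2,6,0,0,0],[0.2,7,0,0,0]]]}}

```text
time: 7.12
position: [0.6401, 0.0051, 0.1471]
tool_rot: [[-0.213, 0.977, -0.0], [0.977, 0.213, -0.0], [-0.0, -0.0, -1.0]]
wrist_force: [-0.2, 0.3, 0.1]
width: 0.461
gripper_force: 41.4
```

```bash
python3 -c "
from h import *
st()"
```

```text
t 7.12 y -49.3 lat 2.0 z 147.1 yawerr 0.00 F 0.3 -0.1 0.1 w 0.461
```

No contact yet, so I'll continue by feel.

>>> {"fn": "arm_command", "kwargs": {"rows": [[[0.2,2,0,0,0],[0.2,4,0,0,0],[0.2,6,0,0,0],[0.2,8,0,0,0],[0.2,8,0,0,0]]]}}

```text
time: 7.75
position: [0.6384, 0.0131, 0.1471]
tool_rot: [[-0.214, 0.977, -0.0], [0.977, 0.214, 0.0], [0.0, -0.0, -1.0]]
wrist_force: [0.1, -0.0, -0.4]
width: 0.464
gripper_force: 41.4
```

```bash
python3 -c "
from h import *
st()"
```

```text
t 7.75 y -41.1 lat 2.0 z 147.1 yawerr 0.02 F -0.1 0.1 -0.4 w 0.464
```

>>> {"fn": "arm_command", "kwargs": {"rows": [[[0.2,4,0,0,0],[0.2,8,0,0,0],[0.2,12,0,0,0],[0.2,16,0,0,0],[0.2,20,0,0,0],[0.2,24,0,0,0],[0.2,28,0,0,0],[0.2,28,0,0,0]]]}}

```text
time: 8.75
position: [0.6323, 0.0406, 0.1471]
tool_rot: [[-0.214, 0.977, -0.0], [0.977, 0.214, 0.0], [0.0, -0.0, -1.0]]
wrist_force: [0.2, -1.4, 0.0]
width: 0.464
gripper_force: 41.4
```

```bash
python3 -c "
from h import *
st()"
```

```text
t 8.75 y -12.9 lat 2.0 z 147.1 yawerr 0.04 F -1.4 -0.1 0.0 w 0.464
```

>>> {"fn": "arm_command", "kwargs": {"rows": [[[0.2,4,0,0,0],[0.2,8,0,0,0],[0.2,12,0,0,0],[0.2,16,0,0,0],[0.2,20,0,0,0],[0.2,24,0,0,0],[0.2,28,0,0,0],[0.2,28,0,0,0]]]}}

```text
time: 9.75
position: [0.6264, 0.068, 0.1471]
tool_rot: [[-0.214, 0.977, -0.0], [0.977, 0.214, -0.0], [0.0, -0.0, -1.0]]
wrist_force: [-0.3, -0.4, -0.4]
width: 0.463
gripper_force: 41.4
```

```bash
python3 -c "
from h import *
st()"
```

```text
t 9.75 y 15.1 lat 2.0 z 147.1 yawerr 0.04 F -0.3 -0.4 -0.4 w 0.463
```

>>> {"fn": "arm_command", "kwargs": {"rows": [[[0.2,5,0,0,0],[0.2,10,0,0,0],[0.2,15,0,0,0],[0.2,19,0,0,0],[0.2,22,0,0,0],[0.2,25,0,0,0],[0.2,25,0,0,0]]]}}

```text
time: 10.62
position: [0.6211, 0.0922, 0.1471]
tool_rot: [[-0.214, 0.977, -0.0], [0.977, 0.214, -0.0], [-0.0, -0.0, -1.0]]
wrist_force: [0.4, 1.0, -1.1]
width: 0.462
gripper_force: 41.4
```

```bash
python3 -c "
from h import *
st()"
```

```text
t 10.62 y 39.9 lat 2.0 z 147.1 yawerr 0.02 F 0.9 0.6 -1.1 w 0.462
```

>>> {"fn": "arm_command", "kwargs": {"rows": [[[0.8,0,0,0,0],[0.8,0,0,0,0],[0.9,0,0,-30,0],[1,0,0,-70,0],[1,-40,-20,-70,-0.08],[1,-95,-48,-70,-0.192],[1,-150,-75,-60,-0.192],[1,-200,-102,-20,-0.192]]]}}

```text
time: 11.62
position: [0.5677, -0.1227, 0.1741]
tool_rot: [[-0.395, 0.919, 0.008], [0.919, 0.395, -0.003], [-0.006, 0.006, -1.0]]
wrist_force: [0.7, 0.2, -0.5]
width: 1.002
gripper_force: 0.0
```

```bash
python3 - <<'E'
from h import *
o=r.get_obs(); R=np.array(o['tool_rot'])
print((np.array([.555,-.161,.026])-o['position'])@R*1e3, ang(R[:2,0]),o['position'])
E
```

```text
[-29.37629142 -27.65539163 148.08423273] 113.28411176536022 [ 0.56766268 -0.1226519   0.17407365]
```

>>> {"fn": "arm_command", "kwargs": {"rows": [[[1,-29,-23,40,0],[1,-29,-23,90,0],[1,-29,-23,125,0],[1,-29,-23,141,0],[1,-29,-23,141,0],[0.2,-29,-23,141,0],[0.2,-29,-23,141,0],[0.2,-29,-23,141,0]]]}}

```text
time: 12.62
position: [0.5575, -0.1558, 0.032]
tool_rot: [[-0.396, 0.918, 0.003], [0.918, 0.396, -0.001], [-0.002, 0.002, -1.0]]
wrist_force: [-0.2, -0.2, -0.2]
width: 0.462
gripper_force: 41.6
```

>>> {"fn": "arm_command", "kwargs": {"rows": [[[0.2,0,0,0,0],[0.2,0,0,0,0],[0.2,0,0,0,0]]], "newtons": 50}}

```text
time: 13.0
position: [0.5575, -0.1558, 0.0319]
tool_rot: [[-0.396, 0.918, 0.003], [0.918, 0.396, -0.001], [-0.002, 0.002, -1.0]]
wrist_force: [-0.6, 1.4, 6.4]
width: 0.463
gripper_force: 52.5
```

```bash
python3 - <<'E'
from h import *
o=st(); R=np.array(o['tool_rot'])
for z in (.1469,): 
  p=C0+D0*(-.135)+N0*.002; print((np.r_[p,.12+o['position'][2]]-o['position'])@R*1e3, ang(R[:2,0]),o['position'], ((np.array([.555,-.161,0])-o['position'])@R*1e3)[:2])
E
```

```text
t 13.00 y -188.9 lat -112.9 z 31.9 yawerr 11.02 F 1.5 -0.3 6.4 w 0.463
[  30.68227345  123.3868621  -119.80206868] 113.3303211950395 [ 0.55752654 -0.15584184  0.0319447 ] [-3.66733268 -4.43118281]
```

>>> {"fn": "arm_command", "kwargs": {"rows": [[[0.2,0,0,-50,0],[0.2,0,15,-100,0],[0.2,10,65,-120,0.1],[0.2,31,115,-120,0.192],[0.2,31,123,-120,0.192],[0.2,31,123,-120,0.192],[0.2,31,123,-120,0.192]]]}}

```text
time: 13.88
position: [0.6553, -0.079, 0.1491]
tool_rot: [[-0.213, 0.977, -0.002], [0.977, 0.213, 0.0], [0.001, -0.002, -1.0]]
wrist_force: [-0.8, 0.4, -1.5]
width: 0.452
gripper_force: 51.8
```

```bash
python3 - <<'E'
from h import *
st(); im=r.grab_frame('wrist'); np.save('pics/w4.npy',im)
a=im[60:384,130:380]; cv2.imwrite('pics/w4.png',cv2.resize(a,(450,583),interpolation=cv2.INTER_CUBIC))
E
```

```text
t 13.88 y -134.7 lat -1.0 z 149.1 yawerr -0.03 F 0.5 -0.7 -1.5 w 0.452
```

View pics/w4.png

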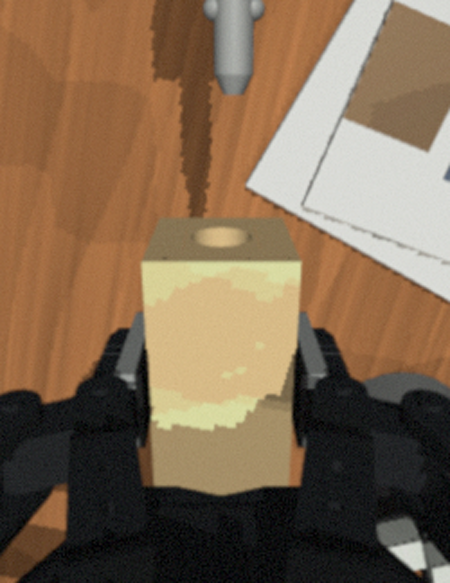

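The crop shows maple held square with its bore (220,237) facing the nose tip (233,92). The correction is 3 mm right and 2.8 mm up, then forward.

>>> {"fn": "arm_command", "kwargs": {"rows": [[[0.2,0,2,-1.8,0],[0.2,5,3,-2.8,0],[0.2,15,3,-2.8,0],[0.2,27,3,-2.8,0],[0.2,39,3,-2.8,0],[0.2,50,3,-2.8,0],[0.2,58,3,-2.8,0],[0.2,58,3,-2.8,0]]]}}

```text
time: 14.92
position: [0.6471, -0.0201, 0.1529]
tool_rot: [[-0.214, 0.977, -0.0], [0.977, 0.214, -0.0], [0.0, -0.0, -1.0]]
wrist_force: [-0.0, -1.0, -0.1]
width: 0.46
gripper_force: 51.8
```

```bash
python3 -c "
from h import *
st()"
```

```text
t 14.93 y -75.4 lat 3.5 z 152.9 yawerr 0.07 F -0.9 -0.2 -0.1 w 0.460
```

>>> {"fn": "arm_command", "kwargs": {"rows": [[[0.2,0,-1,1,0],[0.2,0,-1.5,1,0],[0.2,2,-1.5,1,0],[0.2,4,-1.5,1,0],[0.2,6,-1.5,1,0],[0.2,8,-1.5,1,0],[0.2,8,-1.5,1,0]]]}}

```text
time: 15.8
position: [0.6441, -0.0132, 0.1519]
tool_rot: [[-0.214, 0.977, -0.0], [0.977, 0.214, 0.0], [0.0, -0.0, -1.0]]
wrist_force: [0.6, 0.1, -0.9]
width: 0.45
gripper_force: 51.8
```

```bash
python3 -c "
from h import *
st()"
```

```text
t 15.80 y -68.0 lat 2.1 z 151.9 yawerr 0.03 F -0.1 0.6 -0.9 w 0.450
```

>>> {"fn": "arm_command", "kwargs": {"rows": [[[0.2,2,0,0,0],[0.2,4,0,0,0],[0.2,6,0,0,0],[0.2,8,0,0,0],[0.2,10,0,0,0],[0.2,10,0,0,0]]]}}

```text
time: 16.55
position: [0.642, -0.0035, 0.1519]
tool_rot: [[-0.214, 0.977, -0.0], [0.977, 0.214, 0.0], [0.0, -0.0, -1.0]]
wrist_force: [-0.4, -0.3, -0.2]
width: 0.464
gripper_force: 51.8
```

```bash
python3 -c "
from h import *
st()"
```

```text
t 16.55 y -58.0 lat 2.0 z 151.9 yawerr 0.02 F -0.2 -0.5 -0.2 w 0.464
```

>>> {"fn": "arm_command", "kwargs": {"rows": [[[0.2,4,0,0,0],[0.2,9,0,0,0],[0.2,14,0,0,0],[0.2,19,0,0,0],[0.2,24,0,0,0],[0.2,29,0,0,0],[0.2,34,0,0,0],[0.2,34,0,0,0]]]}}

```text
time: 17.55
position: [0.6347, 0.03, 0.1519]
tool_rot: [[-0.214, 0.977, -0.0], [0.977, 0.214, 0.0], [0.0, -0.0, -1.0]]
wrist_force: [-0.6, 0.4, -0.4]
width: 0.462
gripper_force: 51.8
```

```bash
python3 -c "
from h import *
st()"
```

```text
t 17.55 y -23.7 lat 2.0 z 151.9 yawerr 0.04 F 0.5 -0.5 -0.4 w 0.462
```

>>> {"fn": "arm_command", "kwargs": {"rows": [[[0.2,4,0,0,0],[0.2,8,0,0,0],[0.2,12,0,0,0],[0.2,15,0,0,0],[0.2,18,0,0,0],[0.2,20,0,0,0],[0.2,20,0,0,0]]]}}

```text
time: 18.42
position: [0.6306, 0.0488, 0.152]
tool_rot: [[-0.214, 0.977, 0.0], [0.977, 0.214, -0.001], [-0.001, 0.0, -1.0]]
wrist_force: [-0.1, -0.9, -1.3]
width: 0.457
gripper_force: 51.8
```

```bash
python3 -c "
from h import *
st()"
```

```text
t 18.43 y -4.5 lat 2.1 z 152.0 yawerr 0.02 F -0.9 -0.3 -1.3 w 0.457
```

>>> {"fn": "arm_command", "kwargs": {"rows": [[[0.8,0,0,0,0],[0.8,0,0,0,0],[0.9,0,0,-30,0],[1,0,0,-65,0],[1,-40,-30,-65,0.1],[1,-85,-68,-60,0.25],[1,-130,-105,-50,0.415],[1,-175,-143,-30,0.415]]]}}

```text
time: 19.42
position: [0.5283, -0.1541, 0.1832]
tool_rot: [[0.199, 0.98, 0.004], [0.98, -0.199, -0.001], [-0.001, 0.004, -1.0]]
wrist_force: [0.5, -0.3, -0.4]
width: 0.998
gripper_force: 0.0
```

>>> {"fn": "arm_command", "kwargs": {"rows": [[[1,0,0,0,0]]]}}

```text
time: 19.55
position: [0.5252, -0.1549, 0.1801]
tool_rot: [[0.204, 0.979, -0.004], [0.979, -0.204, 0.001], [0.0, -0.004, -1.0]]
wrist_force: [1.0, 0.5, 0.2]
width: 1.006
gripper_force: 0.0
```

```bash
python3 - <<'E'
from h import *
o=st(); R=np.array(o['tool_rot'])
print((np.array([.4435,-.314,.10])-o['position'])@R*1e3, ang(R[:2,0]),o['position'])
E
```

```text
t 19.55 y -181.1 lat -144.4 z 180.1 yawerr -24.10 F 0.3 1.1 0.2 w 1.006
[-172.46756889  -47.11657196   80.27066899] 78.21428449575389 [ 0.52516368 -0.15487957  0.18012581]
```

>>> {"fn": "arm_command", "kwargs": {"rows": [[[1,-55,-15,30,0],[1,-110,-30,60,0],[1,-160,-44,80,0],[1,-172,-47,110,0],[1,-172,-47,140,0],[1,-172,-47,156,0],[1,-172,-47,156,0],[1,-172,-47,156,0]]]}}

```text
time: 20.55
position: [0.4492, -0.3119, 0.0271]
tool_rot: [[0.198, 0.98, 0.002], [0.98, -0.198, -0.001], [-0.001, 0.002, -1.0]]
wrist_force: [0.1, 0.3, 0.1]
width: 0.999
gripper_force: 0.0
```

```bash
python3 - <<'E'
from h import *
o=st(); R=np.array(o['tool_rot']);print((np.array([.4435,-.314,.024])-o['position'])@R*1e3, ang(R[:2,0]))
E
```

```text
t 20.55 y -318.2 lat -252.1 z 27.1 yawerr -23.71 F 0.2 0.2 0.1 w 0.999
[-3.22399651 -5.15024248  3.12689411] 78.5955268967413
```

>>> {"fn": "arm_command", "kwargs": {"rows": [[[1,-3,-5,3,0],[1,-3,-5,3,0],[0.2,-3,-5,3,0],[0.2,-3,-5,3,0],[0.2,-3,-5,3,0],[0.2,-3,-5,3,0],[0.2,-3,-5,3,0]]], "newtons": 60}}

```text
time: 21.42
position: [0.4428, -0.3139, 0.0234]
tool_rot: [[0.199, 0.98, 0.001], [0.98, -0.199, -0.001], [-0.001, 0.001, -1.0]]
wrist_force: [0.1, -0.9, 2.1]
width: 0.408
gripper_force: 60.6
```

```bash
python3 - <<'E'
from h import *
o=st(); R=np.array(o['tool_rot'])
p=C0+D0*(-.125)+N0*.002; print((np.r_[p,.122+o['position'][2]]-o['position'])@R*1e3, ang(R[:2,0]),o['position'],o['gripper_force'])
E
```

```text
t 21.43 y -318.9 lat -258.7 z 23.4 yawerr -23.77 F -0.9 -0.1 2.1 w 0.408
[ 282.47543171  160.5635025  -122.0063708 ] 78.5408521901816 [ 0.44282357 -0.31393606  0.02335178] 60.582970488321735
```

>>> {"fn": "arm_command", "kwargs": {"rows": [[[0.2,0,0,-50,0],[0.2,15,10,-100,0],[0.2,60,35,-122,-0.1],[0.2,110,63,-122,-0.2],[0.2,160,91,-122,-0.3],[0.2,210,120,-122,-0.415],[0.2,260,148,-122,-0.415],[0.2,282,161,-122,-0.415]]]}}

```text
time: 22.42
position: [0.6571, -0.0661, 0.144]
tool_rot: [[-0.216, 0.976, -0.001], [0.976, 0.216, 0.001], [0.001, -0.001, -1.0]]
wrist_force: [0.2, -0.3, -0.1]
width: 0.408
gripper_force: 60.3
```

>>> {"fn": "arm_command", "kwargs": {"rows": [[[0.2,0,0,0,0],[0.2,0,0,0,0]]]}}

```text
time: 22.68
position: [0.6551, -0.0695, 0.144]
tool_rot: [[-0.213, 0.977, -0.002], [0.977, 0.213, -0.0], [0.0, -0.002, -1.0]]
wrist_force: [-0.4, 0.5, -0.8]
width: 0.407
gripper_force: 60.3
```

```bash
python3 - <<'E'
from h import *
o=st(); im=r.grab_frame('wrist'); np.save('pics/w5.npy',im)
a=im[0:324,130:380]; cv2.imwrite('pics/w5.png',cv2.resize(a,(450,583),interpolation=cv2.INTER_CUBIC))
E
```

```text
t 22.68 y -125.3 lat 0.8 z 144.0 yawerr 0.01 F 0.5 -0.3 -0.8 w 0.407
```

View pics/w5.png

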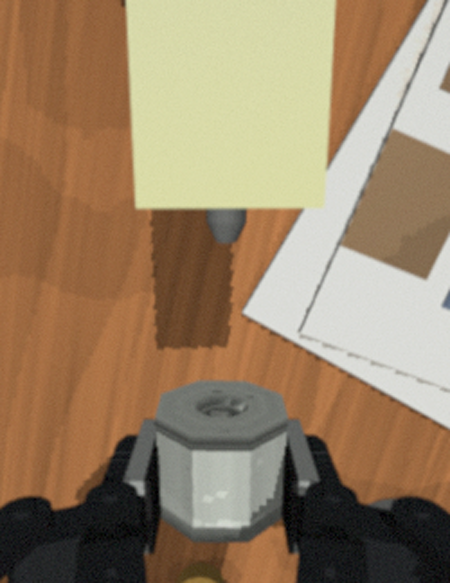

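The crop shows the cap held square, open face and bore (222,406) towards the nose tip (227,243), with maple seated and its end at row 208. I'll correct 1.2 mm right and 1.4 mm up, then approach.

>>> {"fn": "arm_command", "kwargs": {"rows": [[[0.2,8,1.2,-1.4,0],[0.2,18,1.2,-1.4,0],[0.2,28,1.2,-1.4,0],[0.2,36,1.2,-1.4,0],[0.2,41,1.2,-1.4,0],[0.2,41,1.2,-1.4,0],[0.2,41,1.2,-1.4,0]]]}}

```text
time: 23.6
position: [0.6487, -0.029, 0.1464]
tool_rot: [[-0.213, 0.977, 0.0], [0.977, 0.213, -0.0], [-0.0, 0.0, -1.0]]
wrist_force: [-0.8, 0.3, -1.5]
width: 0.409
gripper_force: 60.3
```

```bash
python3 -c "
from h import *
st()"
```

```text
t 23.60 y -84.4 lat 3.2 z 146.4 yawerr 0.01 F 0.5 -0.7 -1.5 w 0.409
```

>>> {"fn": "arm_command", "kwargs": {"rows": [[[0.2,0,-1.2,1,0],[0.2,0,-1.2,1,0],[0.2,2,-1.2,1,0],[0.2,4,-1.2,1,0],[0.2,6,-1.2,1,0],[0.2,8,-1.2,1,0],[0.2,10,-1.2,1,0],[0.2,10,-1.2,1,0]]]}}

```text
time: 24.6
position: [0.6453, -0.0191, 0.1453]
tool_rot: [[-0.214, 0.977, -0.0], [0.977, 0.214, -0.0], [0.0, -0.0, -1.0]]
wrist_force: [0.3, -0.8, -1.2]
width: 0.41
gripper_force: 60.3
```

```bash
python3 -c "
from h import *
st()"
```

```text
t 24.60 y -74.0 lat 1.9 z 145.3 yawerr 0.03 F -0.8 0.2 -1.2 w 0.410
```

>>> {"fn": "arm_command", "kwargs": {"rows": [[[0.2,1,0,0,0],[0.2,2,0,0,0],[0.2,3,0,0,0],[0.2,4,0,0,0],[0.2,5,0,0,0],[0.2,5,0,0,0]]]}}

```text
time: 25.35
position: [0.6443, -0.0148, 0.1453]
tool_rot: [[-0.213, 0.977, 0.0], [0.977, 0.213, -0.001], [-0.001, 0.0, -1.0]]
wrist_force: [0.2, -0.8, -1.3]
width: 0.409
gripper_force: 60.3
```

```bash
python3 -c "
from h import *
st()"
```

```text
t 25.35 y -69.6 lat 1.9 z 145.3 yawerr 0.02 F -0.8 0.1 -1.3 w 0.409
```

>>> {"fn": "arm_command", "kwargs": {"rows": [[[0.2,1,0,0,0],[0.2,2,0,0,0],[0.2,3,0,0,0],[0.2,4,0,0,0],[0.2,5,0,0,0],[0.2,6,0,0,0],[0.2,6,0,0,0]]]}}

```text
time: 26.22
position: [0.643, -0.0084, 0.1453]
tool_rot: [[-0.213, 0.977, 0.0], [0.977, 0.213, 0.0], [0.0, 0.0, -1.0]]
wrist_force: [0.6, -1.9, -0.2]
width: 0.407
gripper_force: 60.2
```

```bash
python3 -c "
from h import *
st()"
```

```text
t 26.23 y -63.1 lat 2.0 z 145.3 yawerr 0.01 F -2.0 0.2 -0.2 w 0.407
```

>>> {"fn": "arm_command", "kwargs": {"rows": [[[0.2,1,0,0,0],[0.2,2,0,0,0],[0.2,3,0,0,0],[0.2,4,0,0,0],[0.2,5,0,0,0],[0.2,5,0,0,0]]]}}

```text
time: 26.98
position: [0.642, -0.004, 0.1454]
tool_rot: [[-0.213, 0.977, 0.0], [0.977, 0.213, -0.001], [-0.001, 0.0, -1.0]]
wrist_force: [1.0, -4.5, -1.1]
width: 0.407
gripper_force: 60.2
```

>>> {"fn": "arm_command", "kwargs": {"rows": [[[0.2,1,0,0,0],[0.2,1,0,0,0]]]}}

```text
time: 27.22
position: [0.642, -0.0036, 0.1455]
tool_rot: [[-0.213, 0.977, 0.001], [0.977, 0.213, -0.002], [-0.002, 0.0, -1.0]]
wrist_force: [1.0, -5.6, -1.4]
width: 0.405
gripper_force: 60.2
```

```bash
python3 -c "
from h import *
st()"
```

```text
t 27.23 y -58.2 lat 2.0 z 145.5 yawerr 0.01 F -5.6 -0.2 -1.4 w 0.405
```

>>> {"fn": "arm_command", "kwargs": {"rows": [[[0.2,0.5,0,0,0],[0.2,1,0,0,0],[0.2,1,0,0,0]]]}}

```text
time: 27.6
position: [0.642, -0.0035, 0.1456]
tool_rot: [[-0.213, 0.977, 0.001], [0.977, 0.213, -0.003], [-0.003, 0.0, -1.0]]
wrist_force: [1.8, -8.0, -1.8]
width: 0.406
gripper_force: 60.2
```

>>> {"fn": "arm_command", "kwargs": {"rows": [[[0.2,0.5,0,0,0],[0.2,1,0,0,0],[0.2,1,0,0,0]]]}}

```text
time: 27.98
position: [0.6419, -0.0034, 0.1456]
tool_rot: [[-0.213, 0.977, 0.002], [0.977, 0.213, -0.005], [-0.005, 0.001, -1.0]]
wrist_force: [1.7, -9.2, -2.0]
width: 0.413
gripper_force: 60.2
```

```bash
python3 -c "
from h import *
st()"
```

```text
t 27.98 y -57.9 lat 2.0 z 145.6 yawerr 0.02 F -9.3 -0.3 -2.0 w 0.413
```

>>> {"fn": "arm_command", "kwargs": {"rows": [[[0.2,0.5,0,0,0],[0.2,1,0,0,0],[0.2,1,0,0,0]]]}}

```text
time: 28.35
position: [0.6418, -0.0022, 0.1458]
tool_rot: [[-0.213, 0.977, 0.002], [0.977, 0.213, -0.004], [-0.005, 0.001, -1.0]]
wrist_force: [1.6, -7.6, -1.3]
width: 0.411
gripper_force: 60.3
```

```bash
python3 -c "
from h import *
st()"
```

```text
t 28.35 y -56.8 lat 2.1 z 145.8 yawerr 0.02 F -7.8 -0.0 -1.3 w 0.411
```

Moving again with the force falling, so the lip is riding over the balls. I'll continue gently.

>>> {"fn": "arm_command", "kwargs": {"rows": [[[0.2,0.5,0,0,0],[0.2,0.5,0,0,0]]]}}

```text
time: 28.6
position: [0.6416, -0.0016, 0.1457]
tool_rot: [[-0.213, 0.977, 0.002], [0.977, 0.213, -0.004], [-0.004, 0.001, -1.0]]
wrist_force: [1.1, -7.0, -1.4]
width: 0.408
gripper_force: 60.3
```

>>> {"fn": "arm_command", "kwargs": {"rows": [[[0.2,0.5,0,0,0],[0.2,0.5,0,0,0]]]}}

```text
time: 28.85
position: [0.6408, 0.0018, 0.1454]
tool_rot: [[-0.213, 0.977, -0.0], [0.977, 0.213, 0.001], [0.001, 0.0, -1.0]]
wrist_force: [0.0, -2.5, -0.6]
width: 0.408
gripper_force: 60.4
```

```bash
python3 -c "
from h import *
st()"
```

```text
t 28.85 y -52.7 lat 2.0 z 145.4 yawerr 0.01 F -2.4 -0.5 -0.6 w 0.408
```

>>> {"fn": "arm_command", "kwargs": {"rows": [[[0.2,0.5,0,0,0],[0.2,0.5,0,0,0],[0.2,0.5,0,0,0]]]}}

```text
time: 29.22
position: [0.6407, 0.002, 0.1454]
tool_rot: [[-0.213, 0.977, -0.0], [0.977, 0.213, 0.0], [0.0, 0.0, -1.0]]
wrist_force: [0.5, -1.5, 0.2]
width: 0.407
gripper_force: 60.4
```

```bash
python3 -c "
from h import *
st()"
```

```text
t 29.23 y -52.4 lat 2.0 z 145.4 yawerr 0.02 F -1.6 0.2 0.2 w 0.407
```

>>> {"fn": "arm_command", "kwargs": {"rows": [[[0.2,0.5,0,0,0],[0.2,0.5,0,0,0],[0.2,0.5,0,0,0]]]}}

```text
time: 29.6
position: [0.6407, 0.0021, 0.1454]
tool_rot: [[-0.213, 0.977, 0.0], [0.977, 0.213, -0.0], [-0.0, 0.0, -1.0]]
wrist_force: [0.7, -2.5, -0.3]
width: 0.408
gripper_force: 60.4
```

>>> {"fn": "arm_command", "kwargs": {"rows": [[[0.2,0.5,0,0,0],[0.2,0.5,0,0,0],[0.2,0.5,0,0,0]]]}}

```text
time: 29.98
position: [0.6406, 0.0025, 0.1453]
tool_rot: [[-0.213, 0.977, 0.0], [0.977, 0.213, -0.0], [-0.0, 0.0, -1.0]]
wrist_force: [0.5, -3.6, -0.5]
width: 0.408
gripper_force: 60.4
```

```bash
python3 -c "
from h import *
st()"
```

```text
t 29.98 y -51.9 lat 1.9 z 145.3 yawerr 0.01 F -3.6 -0.3 -0.5 w 0.408
```

Now I'll check the hold by easing back slightly before release.

>>> {"fn": "arm_command", "kwargs": {"rows": [[[0.2,-1,0,0,0],[0.2,-1.5,0,0,0],[0.2,-1.5,0,0,0]]]}}

```text
time: 30.35
position: [0.6407, 0.0019, 0.1453]
tool_rot: [[-0.213, 0.977, -0.0], [0.977, 0.213, 0.001], [0.001, -0.0, -1.0]]
wrist_force: [-0.7, -0.3, 0.6]
width: 0.406
gripper_force: 60.4
```

```bash
python3 -c "
from h import *
st()"
```

```text
t 30.35 y -52.5 lat 2.0 z 145.3 yawerr 0.01 F -0.1 -0.7 0.6 w 0.406
```

The force is about zero while the plate's spring pushes, so the balls hold it. I'll release and look.

>>> {"fn": "arm_command", "kwargs": {"rows": [[[0.6,0,0,0,0],[0.8,0,0,0,0],[0.8,0,0,0,0],[0.9,0,0,-30,0],[1,0,0,-70,0],[1,-40,0,-100,0],[1,-40,0,-100,0],[1,-40,0,-100,0]]]}}

```text
time: 31.35
position: [0.6488, -0.0377, 0.2446]
tool_rot: [[-0.213, 0.977, -0.001], [0.977, 0.213, 0.001], [0.001, -0.001, -1.0]]
wrist_force: [-0.3, 0.7, -0.2]
width: 1.0
gripper_force: 0.0
```

```bash
python3 - <<'E'
from h import *
o=st(); im=r.grab_frame('wrist'); np.save('pics/w6.npy',im)
a=im[0:300,150:370]; cv2.imwrite('pics/w6.png',cv2.resize(a,(440,600),interpolation=cv2.INTER_CUBIC))
E
```

```text
t 31.35 y -92.9 lat 1.5 z 244.6 yawerr -0.03 F 0.7 -0.2 -0.2 w 1.000
```

View pics/w6.png

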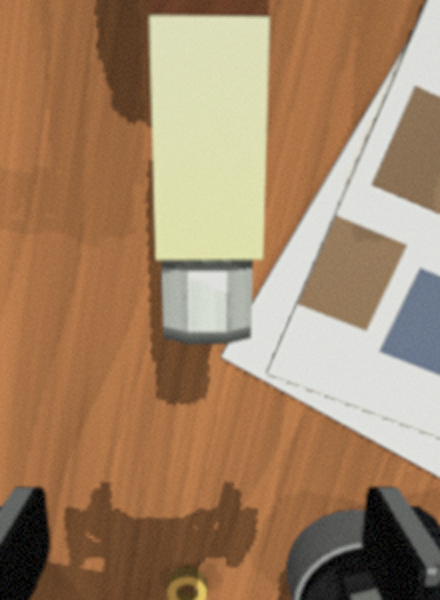

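The picture shows walnut (210,5), maple (210,135) and cap (207,300) tight and in line on the mandrel, with nothing touching them. I'll hand in.

```bash
python3 -c "
from rig import r
print(r.hand_in())"
```

```text
the job is handed in; nothing more can be done
None
```

I loaded walnut, then maple, and the cap clicked home and held the stack when I eased back on it. The last picture shows all three tight and in line, and I handed the job in at about 31 s; no verdict was reported.

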